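# Ready the archive binding press: head to its stop, T-key on the square spindle

### The job

Get the binding press on the desk ready for use. First push its sliding head along the bed right up against the stop post; only then stand the steel T-key on the head's square spindle, its square bore dropped over the square and the hub fully home on the round shoulder, and let go with the head still against the stop. Leave the other things on the desk where they are.

Things in the scene. Friction and masses are not known exactly. Their poses are not given: they have to be found in the camera images.
- press: the fixed grey desktop binding press: a bed 130 wide (x) by 380 long (y, from -270 to +110 mm) by 34 mm high, two steel rails along y. Origin on the desk straight below the spindle's axis when the head is at its stop; +y runs along the slide towards the stop post
- stop_face (a point): on the near face of the stop post, 57 mm above the desk, 68 mm from the spindle's axis when the head is at the stop (axes as the press). The post is 30 wide (x), 22 thick and 178 mm high, with a 90 mm wide foot up to 75 mm; it is taller than the seated key's bar and so close that the bar (80 mm each way) cannot point straight at it
- head (a joint): travel of the press's sliding head along the press's +y, in m: 0 at the far end from the stop, 0.160 against the stop post (end of travel). It stays where it is left; moving it takes about 3 N
- head_push (a point): centre of the sliding head's flat rear face, away from the stop post (outward normal = press -y), 57 mm above the desk. The head is a grey block 110 wide (x) by 134 long (y), from 34 to 80 mm above the desk; this face is 110 by 46 mm and lies 72 mm behind the spindle's axis
- seat (a point): centre of the top of the round shoulder (44 mm diameter, 8 mm high) at the foot of the vertical steel spindle on the head, 88 mm above the desk. z up; x and y normal to the flats of the square, which is 16 x 16 mm and rises 30 mm above this point, its top 6 mm tapering to 10 x 10 mm. The spindle turns stiffly (0.12 N m) and the point with it
- key: the loose steel T-key, about 0.4 kg, upright on the desk. Origin: centre of its underside. Square hub 46 x 46 x 38 mm high with an 18 x 18 mm bore, 34 mm deep, open below (sides along x and y); round neck, 16 mm diameter, from 38 to 60 mm; cross bar 160 long (x), 18 wide, from 60 to 78 mm. Fully home, the underside rests on the shoulder
- stamp: bystander: a loose wooden hand stamp, base 52 x 52 mm, 92 mm high; origin under its centre
- ink: bystander: a loose glass ink jar, 60 mm diameter, 75 mm high; origin under its centre
- glasses_case: bystander: a loose grey glasses case, 165 (x) by 62 by 34 mm high; origin under its centre
- stapler: bystander: a loose black stapler, 145 (x) by 36 by about 55 mm high; origin under its centre
- tape: bystander: a loose roll of clear tape lying flat, 100 mm diameter, 45 mm high; origin under its centre
- brush_pot: obstacle: a heavy square pot 85 x 85 mm, 100 mm high, with brushes standing up to about 160 mm above the desk; origin under its centre
Mind the look-alikes: they are no part of the job. What is shaped like the key but green or red is not meant.

How it is judged:
By the outcome, as a careful person would: the job done as asked, in the order asked, and still so for the second after the job is handed in, with the robot touching nothing.
It also fails if it takes over 59 s, if anything falls off the work surface, if the arm or the gripper's body presses on something with over 40 N, if the wrist force passes 120 N, or if a joint passes its speed limit or range.

### The arm

A 7-joint arm with a two-finger parallel gripper is mounted at the origin on the work surface. World frame = base frame: x ahead of the robot, y to its left, z up, the work surface at z = 0. Lengths are in m, angles in rad, forces in N, time in s.
With the tool pointing down it reaches from about 0.425 to 1.025 m from the base axis. Payload 3.6 kg.
Tool frame: the origin (TCP) lies midway between the tips of the shut fingers; the grasp point (between the pads) lies 19 mm behind it; z points along the fingers, y is the line along which they close (so a half turn about z gives the same grasp; the last joint's range is limited). The gripper opens to 85 mm and grips with 20 to 120 N. Pads are 22 mm wide; open, the fingers measure 114 mm over their backs; the gripper's body (76 mm by 85 mm) begins 54 mm behind the grasp point. The pads swing forward as they close: fully open they stand 13 mm farther back than shut.
Start: joints at [-1.234, 0.591, 0.048, 1.609, -0.033, 0.943, -0.034], TCP at [0.303, 0.659, 0.231] pointing down, gripper open.
Joint ranges: [-2.69, 2.69], [-0.47, 2.24], [-1.27, 1.36], [0.19, 2.51], [-1.53, 4.68], [0.08, 2.07], [-3.09, 3.09]. Speed limits (rad/s): [2.57, 2.57, 3.14, 3.14, 3.14, 3.14, 3.14].

### API

Orientations are given as [roll, pitch, yaw] about the fixed x, y, z axes, in that order (R = Rz(yaw) Ry(pitch) Rx(roll)).
In Python, from bench import manip, read_camera, camera_info, hand_in gives the robot as it stands. The module is installed in compiled form; this text tells all that it offers.
- The arm moves only by the tool step_arm, never from a script. Its argument "series" is a list that holds one entry, the list of rows, each a list of 4 numbers: the shift along the world's x, y, z in mm, then the turn about the world's z in degrees. A call has 1 to 10 rows; each row shifts and turns the commanded pose from where the row before left it; what a row does not reach is not made up. A row lasts 1/12 s, in which the tool goes at most 41.7 mm and 7.16 degrees, less where a joint would pass 70% of its speed; a pose out of reach is approached as far as the arm can. A call with a gripper value outside its range is refused whole. "claw" is the closure, from 0 (fully open) to 1 (shut), set as the call begins (left out, the last holds). The fingers move at their own pace and stop on an object; "squeeze" is the grip in N (left out, the last holds). Time passes only in rows, so rows that do not move let the fingers close. It gives the time, the measured TCP pose, the force, the opening and the grip force at its end, in the units of the state.
- manip.get_state(): the state, without advancing time (a new reading comes with each control period).
- read_camera(name): name is "scene" or "top"; returns (picture, depth): 400x640x3 uint8, red, green, blue; 400x640 float32, m along the optical axis (not along the pixel's ray), 0 where there is no reading.
- camera_info(name): a dict with "fx", "fy", "cx", "cy" (pixels), "k1" (the pictures are not rectified: a ray, as slopes to the right and down, at radius r is drawn at 1 + k1 r^2 times it, then the intrinsics apply), "cam_to_world" (4x4, takes a point from camera to world coordinates). Camera axes: x right, y down, z forward; pixel columns grow to the right and rows downward; lengths in m; the calibration is good to about 2 mm. A picture is of the moment at which its call begins. camera_info takes no time and is no camera call.
- hand_in(): hands the job in; it is judged then, once.
The state is a dict: "time_s": time; "joints": joint angles; "qvel": joint speeds; "joint_efforts": joint torques, N m; "position": TCP position; "eef_rot": TCP orientation; "ft_force": force on the tool from outside, world axes, zero at the start; "torque": the same for the moment, N m; "finger_gap": opening from 0.0 (shut) to 1.0 (fully open); "grasp_force": force on a finger pad.
Only numpy, scipy, OpenCV 4.12 (cv2) and the standard library are available. Lean on these libraries where they do the work, as an engineer would, in place of code of your own. Each camera call takes 0.05 s, during which the arm holds its last target. There are 200 camera calls.

## Working session

There is one attempt and no reset: what is moved stays moved. The work goes in short steps, Python scripts to look and compute and a tool call to move; the robot and the scene stay as the last step left them, time stands still between calls to the robot, and variables do not carry over. Pictures are saved under pics/ and viewed, at most 10 in all, crops included, and the job is handed in when it is done.

Besides the shell and the picture viewer there is one more tool, called after "Emit:" as name([rows], argument=value, ...), one row to a line, values as JSON. step_arm: Moves the arm, as the interface text tells. Its arguments: {"type":"object","properties":{"series":{"type":"array","items":{"type":"array","items":{"type":"array","items":{"type":"number"}}}},"claw":{"type":"number"},"squeeze":{"type":"number"}},"required":["series"]}

```bash
mkdir -p pics; cat > h.py <<'E'
import numpy as np, cv2
from bench import manip, read_camera, camera_info, hand_in
def cloud(n):
    im,d=read_camera(n); c=camera_info(n)
    K=np.array([[c['fx'],0,c['cx']],[0,c['fy'],c['cy']],[0,0,1.]])
    v,u=np.mgrid[0:400,0:640].astype(np.float32)
    p=cv2.undistortPoints(np.stack([u.ravel(),v.ravel()],1)[:,None],K,np.array([c['k1'],0,0,0.]))[:,0].reshape(400,640,2)
    P=np.dstack([p*d[...,None],d]); T=np.array(c['cam_to_world'])
    W=P@T[:3,:3].T+T[:3,3]; W[d==0]=np.nan
    return im,W
def save(n,im): cv2.imwrite('pics/'+n,im[...,::-1])
E
python3 - <<'E'
from h import *
for n in('top','scene'):
    im,W=cloud(n); save(n+'1.png',im); np.save(n+'W.npy',W); np.save(n+'I.npy',im)
    print(n,np.array(camera_info(n)['cam_to_world']).round(3).tolist())
s=manip.get_state();print(s)
E
```

```text
top [[0.003, -0.982, 0.188, 0.271], [-1.0, -0.002, 0.003, -0.083], [-0.003, -0.188, -0.982, 1.216], [0.0, 0.0, 0.0, 1.0]]
scene [[-0.244, 0.766, -0.595, 1.453], [0.97, 0.19, -0.154, 0.154], [-0.005, -0.614, -0.789, 1.399], [0.0, 0.0, 0.0, 1.0]]
{'time_s': 0.1, 'joints': array([-1.233484  ,  0.59203432,  0.04831657,  1.60967059, -0.03332065,
        0.94271777, -0.03371496]), 'qvel': array([ 0.00264587, -0.00333646, -0.00127283, -0.00482523,  0.00010159,
       -0.00071537, -0.00196534]), 'joint_efforts': array([ 4.81273994e-03, -5.49998367e+01,  1.55333418e+00, -1.98824233e+01,
        9.71927162e-03,  3.89427412e-03, -5.42348459e-06]), 'position': array([0.3024514 , 0.65808804, 0.23025934]), 'eef_rot': array([-3.13957064e+00,  1.03823559e-04,  2.71082407e+00]), 'ft_force': array([ 0.09619826, -0.01618402, -0.38569868]), 'torque': array([ 0.01305701, -0.02162667, -0.00020873]), 'grasp_force': 0.0, 'finger_gap': 0.9993357829588085}
```

View pics/top1.png

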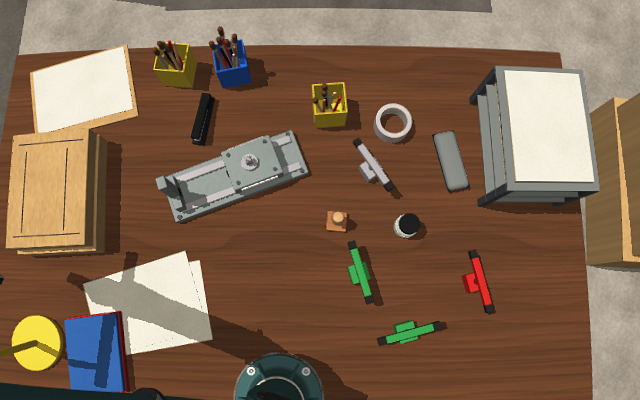

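View pics/scene1.png

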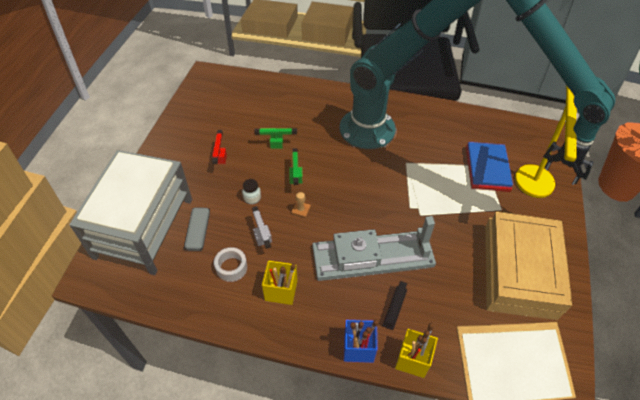

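The top view shows the steel key at about (374,165), with its hub on the left. The press spindle is at (250,161), the post is at (170,195) and the head has to slide left. The green and red T-shapes are decoys. Next I measure the key and press.

```bash
cat > m.py <<'E'
from h import *
def rect(W,c,r,z0,z1):
    p=W.reshape(-1,3); p=p[np.isfinite(p).all(1)]
    p=p[(np.hypot(*(p[:,:2]-c).T)<r)&(p[:,2]>z0)&(p[:,2]<z1)]
    (cx,cy),(w,h),a=cv2.minAreaRect((p[:,:2]*1000).astype(np.float32))
    if w<h: w,h,a=h,w,a+90
    return len(p),round(cx,1),round(cy,1),round(w),round(h),round((a+90)%180-90,1),(np.median(p[:,2])*1000).round(1)
E
python3 - <<'E'
from m import *
T=np.load('topW.npy');S=np.load('sceneW.npy')
for n,uv in dict(key=(370,158),keyB=(388,185),hub=(366,172),spin=(250,160),head=(270,165),post=(167,185),bedR=(298,165),stamp=(337,218),ink=(406,224),pot=(329,105),tape=(381,133),case=(450,160),stap=(202,118)).items(): print(n,T[uv[1],uv[0]].round(3))
k=T[158,370,:2]
for n,W in(('T',T),('S',S)):
    print(n,'key',rect(W,T[168,376,:2],.11,.068,.085),'hub',rect(W,T[172,366,:2],.06,.030,.042))
    h=T[160,250,:2]
    print('head',rect(W,h,.12,.074,.083),'spin',rect(W,h,.04,.1,.13),'shoulder',rect(W,h,.05,.084,.092))
    print('post',rect(W,T[185,167,:2],.08,.165,.19),'bed',rect(W,T[177,233,:2],.25,.030,.037))
E
```

```text
key [ 0.612 -0.236  0.077]
keyB [ 0.54  -0.281  0.078]
hub [ 0.585 -0.23   0.036]
spin [0.595 0.069 0.115]
head [0.592 0.022 0.079]
post [0.518 0.259 0.169]
bedR [ 0.606 -0.049  0.029]
stamp [ 0.452 -0.149  0.09 ]
ink [ 0.44  -0.325  0.072]
pot [ 0.773 -0.133  0.044]
tape [ 0.696 -0.274  0.035]
case [ 0.622 -0.462  0.031]
stap [0.734 0.214 0.048]
T key (470, 598.5, -242.9, 162, 20, 33.8, np.float64(77.3)) hub (153, 598.8, -242.9, 48, 46, -55.7, np.float64(36.8))
head (1776, 600.0, 69.6, 135, 115, -68.0, np.float64(79.4)) spin (48, 600.3, 75.1, 18, 16, 16.8, np.float64(115.0)) shoulder (166, 593.5, 68.3, 72, 69, 49.2, np.float64(87.2))
post (123, 522.2, 270.9, 30, 23, 24.0, np.float64(176.6)) bed (931, 654.8, 150.2, 372, 287, -69.1, np.float64(33.1))
S key (251, 595.6, -241.2, 170, 19, 33.5, np.float64(78.4)) hub (80, 597.3, -242.0, 53, 44, 34.8, np.float64(37.9))
head (909, 603.0, 73.2, 135, 120, -69.1, np.float64(79.6)) spin (37, 600.7, 76.5, 19, 15, 15.9, np.float64(115.2)) shoulder (161, 595.1, 66.9, 90, 90, -79.4, np.float64(86.7))
post (89, 524.4, 273.8, 34, 25, 16.4, np.float64(177.3)) bed (729, 657.9, 154.3, 379, 288, -69.0, np.float64(33.0))
```

```bash
python3 - <<'E'
from m import *
T=np.load('topW.npy');S=np.load('sceneW.npy')
p=np.vstack([T.reshape(-1,3),S.reshape(-1,3)]);p=p[np.isfinite(p).all(1)]
a=np.array([.303,.659]);b=np.array([.65,-.05]);d=b-a;L=np.hypot(*d);d/=L
t=(p[:,:2]-a)@d;n=abs((p[:,:2]-a)@[d[1],-d[0]])
for i in range(8):
    q=p[(n<.1)&(t>i*.1)&(t<i*.1+.1)];print(i,(a+d*i*.1).round(2),np.percentile(q[:,2],99.5).round(3) if len(q) else None)
print('box',T[190,45],T[340,95], T[340,35])
# head rear face / sides at mid heights
h=np.array([.6005,.0758]);u=np.array([np.cos(np.radians(111.2)),np.sin(np.radians(111.2))])
for nm,W in(('T',T),('S',S)):
    q=W.reshape(-1,3);q=q[np.isfinite(q).all(1)]
    r=q[:,:2]-h;al=r@u;ac=r@[u[1],-u[0]]
    m=(abs(ac)<50)&(abs(al)<.15)&(abs(q[:,2]-.0795)<.003)&(abs(ac)<.07)
    print(nm,np.percentile(al[m],[1,99]),np.percentile(ac[m],[1,99]))
    m=(abs(ac)<.02)&(abs(al)<.3)&(q[:,2]>.172)&(q[:,2]<.185);print('post',np.percentile(al[m],[2,98]),np.percentile(ac[m],[2,98]))
    m=(abs(r).max(1)<.02)&(q[:,2]>.098)
    print('sq',np.c_[np.hypot(*r[m].T)].max())
    # rail/bed angle fit: head-top edges
    m=(abs(al)<.09)&(abs(ac)<.075)&(abs(q[:,2]-.0795)<.003)
    print('head ang',cv2.minAreaRect((r[m]*1000).astype(np.float32)))
E
```

```text
0 [0.3  0.66] 0.675
1 [0.35 0.57] 0.684
2 [0.39 0.48] 0.109
3 [0.43 0.39] 0.008
4 [0.48 0.3 ] 0.18
5 [0.52 0.21] 0.083
6 [0.57 0.12] 0.117
7 [0.61 0.03] 0.085
box [0.5203573  0.61010348 0.10698247] [0.13831161 0.47423752 0.03766625] [0.12750245 0.65672148 0.02068636]
T [-0.0713784   0.06027113] [-0.05587295  0.05166885]
post [0.20034069 0.22131352] [-0.01548646  0.01174413]
sq 0.011734340163519125
head ang ((0.5483818054199219, -5.617919921875), (111.22669219970703, 134.35504150390625), 21.22234535217285)
S [-0.06900691  0.06256038] [-0.05455853  0.05538474]
post [0.20055748 0.22349455] [-0.01463238  0.01575128]
sq 0.012333238563190446
head ang ((0.7353782653808594, -2.8724594116210938), (113.68766021728516, 134.3824462890625), 21.342824935913086)
```

Emit:
step_arm([
  [[0, 0, 40, 0], [0, 0, 40, 0], [10, -20, 0, -5], [15, -35, 0, -5], [17, -37, 0, -5], [17, -37, 0, -5], [17, -37, 0, -5], [17, -37, 0, -5], [17, -37, 0, -5], [17, -37, 0, -5]],
], claw=1)

```text
time_s: 0.93
position: [0.4299, 0.3796, 0.311]
eef_rot: [-3.141, 0.0, 2.009]
ft_force: [0.5, 0.5, -1.1]
finger_gap: 0.001
grasp_force: 0.0
```

Emit:
step_arm([
  [[19, -36.5, 0, -4], [19, -36.5, 0, 0], [19, -36.5, 0, 0], [19, -36.5, 0, 0], [19, -36.5, 0, 0], [19, -36.5, 0, 0], [19, -36.5, 0, 0], [19, -36.5, 0, 0], [19, -36.5, 0, 0], [22, -41, -40, 0]],
])

```text
time_s: 1.77
position: [0.6205, 0.0211, 0.2888]
eef_rot: [3.131, 0.005, 1.94]
ft_force: [1.6, -0.6, 0.5]
finger_gap: -0.002
grasp_force: 0.0
```

Emit:
step_arm([
  [[0, 0, -40, 0], [0, 0, -40, 0], [0, 0, -40, 0], [0, 0, -40, 0], [0, 0, -20, 0], [0, 0, 0, 0], [0, 0, 0, 0]],
])

```text
time_s: 2.35
position: [0.6148, 0.0253, 0.1031]
eef_rot: [-3.139, -0.001, 1.943]
ft_force: [0.9, 0.3, -0.2]
finger_gap: 0.0
grasp_force: 0.0
```

Emit:
step_arm([
  [[8, -17, 0, 0], [8, -17, 0, 0], [9, -17, 0, 0], [0, 0, 0, 0], [0, 0, 0, 0]],
])

```text
time_s: 2.77
position: [0.6427, -0.0272, 0.1068]
eef_rot: [3.137, 0.002, 1.94]
ft_force: [-0.0, 0.3, -0.4]
finger_gap: -0.0
grasp_force: 0.0
```

Emit:
step_arm([
  [[0, 0, -25, 0], [0, 0, -25, 0], [-1, 0, -4, 0], [0, 0, 0, 0], [0, 0, 0, 0]],
])

```text
time_s: 3.18
position: [0.64, -0.0248, 0.0512]
eef_rot: [3.141, -0.0, 1.944]
ft_force: [-0.3, -0.4, 0.4]
finger_gap: 0.001
grasp_force: 0.0
```

Emit:
step_arm([
  [[-3.6, 9.3, 0, 0], [-3.6, 9.3, 0, 0], [-5.4, 14, 0, 0], [-5.4, 14, 0, 0], [-5.4, 14, 0, 0], [-5.4, 14, 0, 0], [-5.4, 14, 0, 0], [-5.4, 14, 0, 0], [-3.6, 9.3, 0, 0], [-2, 5, 0, 0]],
])

```text
time_s: 4.02
position: [0.594, 0.0944, 0.0506]
eef_rot: [3.14, -0.001, 1.946]
ft_force: [1.4, -2.1, 1.6]
finger_gap: -0.004
grasp_force: 1.3
```

Emit:
step_arm([
  [[-2, 5, 0, 0], [-2, 5, 0, 0], [-1.5, 4, 0, 0], [-1.5, 4, 0, 0], [-1.1, 2.8, 0, 0], [-0.7, 1.9, 0, 0], [-0.7, 1.9, 0, 0], [0, 0, 0, 0]],
])

```text
time_s: 4.68
position: [0.5847, 0.1165, 0.05]
eef_rot: [-3.141, -0.001, 1.943]
ft_force: [1.7, -1.3, 0.9]
finger_gap: 0.004
grasp_force: 0.9
```

Emit:
step_arm([
  [[-0.7, 1.9, 0, 0], [-0.7, 1.9, 0, 0], [-0.7, 1.9, 0, 0], [-0.7, 1.9, 0, 0], [-0.7, 1.9, 0, 0], [0, 0, 0, 0]],
])

```text
time_s: 5.18
position: [0.5822, 0.1226, 0.05]
eef_rot: [3.141, 0.004, 1.941]
ft_force: [4.0, -7.5, -1.6]
finger_gap: -0.001
grasp_force: 3.9
```

Emit:
step_arm([
  [[-0.7, 1.9, 0, 0], [-0.7, 1.9, 0, 0], [0, 0, 0, 0]],
])

```text
time_s: 5.43
position: [0.5823, 0.1226, 0.0501]
eef_rot: [3.14, 0.009, 1.938]
ft_force: [6.7, -11.4, -3.7]
finger_gap: 0.003
grasp_force: 6.9
```

Emit:
step_arm([
  [[4, -10, 0, 0], [6, -15, 0, 0], [0, -5, 20, 0], [0, 0, 30, 0], [0, 0, 35, 0], [0, -10, 20, -6], [0, -25, 5, -7], [0, -30, 0, -7], [0, -30, 0, -7], [0, -30, 0, -7]],
])

```text
time_s: 6.27
position: [0.5886, -0.0242, 0.1599]
eef_rot: [-3.138, -0.003, 1.346]
ft_force: [0.9, -1.0, -0.1]
finger_gap: -0.003
grasp_force: 0.0
```

Emit:
step_arm([
  [[0, -30, 0, -7], [0, -30, 0, -7], [0, -30, 0, -7], [0, -25, 0, -7], [0, -20, 0, -7], [0, -10, 0, -7], [0, 0, 0, 0], [0, 0, 0, 0]],
], claw=0)

```text
time_s: 6.93
position: [0.5893, -0.169, 0.1593]
eef_rot: [-3.138, 0.001, 0.62]
ft_force: [0.1, -0.0, 0.6]
finger_gap: 0.997
grasp_force: 0.0
```

```bash
python3 - <<'E'
from m import *
print({k:v.round(4) for k,v in manip.get_state().items() if k in('position','eef_rot')})
h=np.array([.5525,.199]);u=np.array([np.cos(np.radians(111.25)),np.sin(np.radians(111.25))])
for n in('top','scene'):
    im,W=cloud(n); save(n+'2.png',im); np.save(n+'W2.npy',W); np.save(n+'I2.npy',im)
    try:
        print(n,'spin',rect(W,h,.03,.1,.13),'top',rect(W,h,.03,.113,.125))
        print('key',rect(W,np.array([.598,-.2425]),.1,.07,.083))
        q=W.reshape(-1,3);q=q[np.isfinite(q).all(1)];r=q[:,:2]-h;al=r@u;ac=r@[u[1],-u[0]]
        m=(abs(al)<.09)&(abs(ac)<.075)&(abs(q[:,2]-.0795)<.003);print(np.percentile(al[m],[1,99]),np.percentile(ac[m],[1,99]))
    except Exception as e: print(e)
c=np.load('topI2.npy'); 
save('crop2.png',np.hstack([cv2.resize(np.load('topI2.npy')[140:200,170:260],None,fx=4,fy=4,interpolation=2),cv2.resize(np.load('sceneI2.npy')[215:275,350:440],None,fx=4,fy=4,interpolation=2)]))
E
```

```text
{'position': array([ 0.5893, -0.169 ,  0.1593]), 'eef_rot': array([-3.1379e+00,  5.0000e-04,  6.1980e-01])}
top spin (0, 0.0, 0.0, 0, 0, 0.0, np.float64(nan)) top (0, 0.0, 0.0, 0, 0, 0.0, np.float64(nan))
key (338, 582.0, -254.3, 121, 19, 33.7, np.float64(77.3))
index -1 is out of bounds for axis 0 with size 0
scene spin (39, 552.6, 201.3, 19, 16, 30.6, np.float64(113.3)) top (22, 552.6, 202.1, 17, 14, 21.3, np.float64(117.3))
key (229, 596.2, -240.7, 167, 19, 33.4, np.float64(78.2))
[-0.06950242  0.08119939] [-0.05543531  0.05519094]
  return _methods._mean(a, axis=axis, dtype=dtype,
  ret = ret.dtype.type(ret / rcount)
```

View pics/crop2.png

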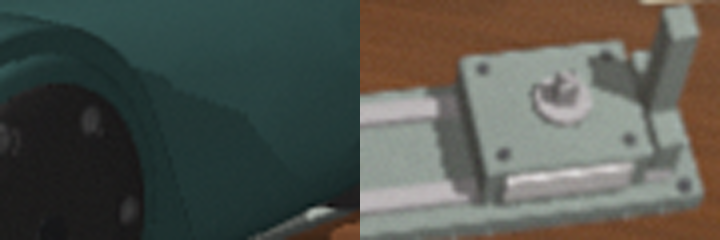

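Emit:
step_arm([
  [[3, -25, 0, -1.8], [3, -28, 0, 0], [2.5, -20.5, 0, 0], [0, 0, 0, 0], [0, 0, 0, 0]],
])

```text
time_s: 7.45
position: [0.5986, -0.2439, 0.1601]
eef_rot: [-3.14, -0.001, 0.586]
ft_force: [-0.1, 0.4, -0.3]
finger_gap: 0.996
grasp_force: 0.0
```

```bash
python3 - <<'E'
from m import *
c=np.load('topI.npy')[145:178,232:268]; d=np.load('topW.npy')[145:178,232:268]
g=cv2.resize(c,None,fx=14,fy=14,interpolation=cv2.INTER_CUBIC)
save('spin.png',g)
q=d.reshape(-1,3);q=q[np.isfinite(q).all(1)]
for z0,z1 in((.1,.111),(.111,.13),(.1,.13)):
    m=(q[:,2]>z0)&(q[:,2]<z1);print(z0,(q[m,:2].mean(0)*1e3).round(1),m.sum(),[x for x in cv2.minAreaRect((q[m,:2]*1000).astype(np.float32))])
E
```

```text
0.1 [596.6  72.6] 10 [(600.6526489257812, 73.95072937011719), (17.926908493041992, 13.500869750976562), 16.432024002075195]
0.111 [598.4  74.5] 38 [(599.0191040039062, 75.04290008544922), (14.726468086242676, 15.245162010192871), 15.857662200927734]
0.1 [598.   74.1] 48 [(600.3391723632812, 75.14152526855469), (17.926523208618164, 15.862741470336914), 16.808815002441406]
```

View pics/spin.png

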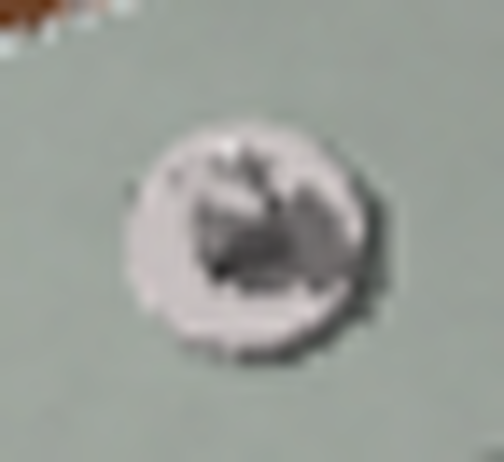

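The spindle's square is small and blurred here, at about 16° from depth, so I'll refine the angle once the arm is clear of the view. Now I grasp the key.

Emit:
step_arm([
  [[0, 0.5, -30, 0], [0, 0.5, -30, 0], [0, 0, -30, 0], [0, 0, -17, 0], [0, 0, 0, 0], [0, 0, 0, 0]],
])

```text
time_s: 7.95
position: [0.5983, -0.2405, 0.0523]
eef_rot: [-3.138, 0.0, 0.588]
ft_force: [0.6, 0.2, 0.2]
finger_gap: 1.0
grasp_force: 0.0
```

Emit:
step_arm([
  [[0, 0, 0, 0], [0, 0, 0, 0], [0, 0, 0, 0], [0, 0, 0, 0], [0, 0, 0, 0], [0, 0, 0, 0], [0, 0, 0, 0]],
], claw=1, squeeze=70)

```text
time_s: 8.53
position: [0.5988, -0.2431, 0.0539]
eef_rot: [-3.141, -0.001, 0.585]
ft_force: [-1.5, 2.6, 5.5]
finger_gap: 0.197
grasp_force: 69.1
```

Emit:
step_arm([
  [[0, 0, 20, 0], [0, 0, 30, 0], [0, 0, 35, 0], [0, 0, 35, 0], [-2, 20, 30, -4], [-4, 35, 0, -4], [-4, 35, 0, -4], [-4, 35, 0, -3], [0, 0, 0, 0], [0, 0, 0, 0]],
])

```text
time_s: 9.37
position: [0.5835, -0.1133, 0.2011]
eef_rot: [-3.138, 0.003, 0.33]
ft_force: [-0.3, -1.1, -4.2]
finger_gap: 0.195
grasp_force: 69.7
```

```bash
python3 - <<'E'
from m import *
s=manip.get_state();t=s['position'];print(t.round(4),s['eef_rot'].round(3),s['finger_gap'],s['ft_force'])
h=np.array([.5525,.200])
for n in('scene','top'):
    A=[];I=0
    for i in range(5):
        im,W=cloud(n);A.append(W);I=I+im.astype(float)/5
    q=np.vstack([w.reshape(-1,3) for w in A]);q=q[np.isfinite(q).all(1)]
    m=(np.hypot(*(q[:,:2]-h).T)<.03)
    for z0,z1 in((.1,.111),(.112,.125)):
        k=m&(q[:,2]>z0)&(q[:,2]<z1)
        if k.sum()>5: print(n,z0,k.sum(),cv2.minAreaRect((q[k,:2]*1e3).astype(np.float32)))
    b=t[2]+.019
    k=(np.hypot(*(q[:,:2]-t[:2]).T)<.1)&(abs(q[:,2]-t[2]-.026)<.008)
    print('bar',k.sum(),cv2.minAreaRect((q[k,:2]*1e3).astype(np.float32)))
    k=(np.hypot(*(q[:,:2]-t[:2]).T)<.05)&(q[:,2]<t[2]-.01)&(q[:,2]>t[2]-.065)
    print('hub',k.sum(),cv2.minAreaRect((q[k,:2]*1e3).astype(np.float32)),np.percentile(q[k,2],[2,98]))
    save(n+'3.png',I.astype(np.uint8))
    if n=='scene':
        save('c3.png',np.hstack([cv2.resize(I.astype(np.uint8)[225:255,385:415],(400,400),interpolation=2),cv2.resize(I.astype(np.uint8)[180:300,240:360],(400,400),interpolation=2)]))
E
```

```text
[ 0.5835 -0.1133  0.2011] [-3.138e+00  3.000e-03  3.300e-01] 0.19451999563018607 [-0.27858202 -1.13580717 -4.21367853]
scene 0.1 70 ((554.1505737304688, 202.05282592773438), (16.21706199645996, 17.462360382080078), 15.518167495727539)
scene 0.112 118 ((553.286865234375, 201.17105102539062), (17.964664459228516, 16.702476501464844), 10.497030258178711)
bar 1084 ((606.03076171875, -106.4505386352539), (115.0886001586914, 46.211631774902344), 29.2408447265625)
hub 663 ((585.2835693359375, -115.4072494506836), (48.2984619140625, 52.34557342529297), 19.75348663330078) [0.15017547 0.1904961 ]
bar 1502 ((542.7994384765625, -128.85519409179688), (79.08436584472656, 40.16064453125), 11.974669456481934)
hub 824 ((579.3245849609375, -123.13340759277344), (38.62459182739258, 47.05139923095703), 18.544010162353516) [0.15083372 0.18996763]
```

View pics/c3.png

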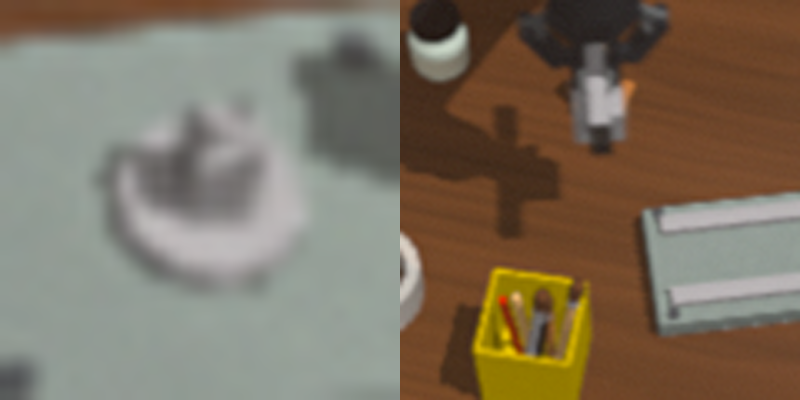

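Emit:
step_arm([
  [[-2, 20, 0, -1.5], [-4, 33, 0, -1], [-4, 33, 0, -1], [-4, 33, 0, 0], [-4, 33, 0, 0], [-4, 33, 0, 0], [-4, 33, 0, 0], [-2, 30, 0, 0], [-1, 25, 0, 0], [-1, 15, 0, 0]],
])

```text
time_s: 10.7
position: [0.5543, 0.1741, 0.2028]
eef_rot: [-3.14, 0.0, 0.267]
ft_force: [-0.5, 1.1, -4.0]
finger_gap: 0.197
grasp_force: 69.8
```

Emit:
step_arm([
  [[0, 0, 0, 0], [0, 0, 0, 0]],
])

```text
time_s: 10.87
position: [0.5547, 0.1699, 0.2031]
eef_rot: [3.141, 0.0, 0.264]
ft_force: [0.2, -1.2, -5.1]
finger_gap: 0.195
grasp_force: 69.8
```

Emit:
step_arm([
  [[-1, 15, 0, 0], [-1, 14.8, 0, 0], [0, 0, 0, 0], [0, 0, 0, 0], [0, 0, 0, 0]],
])

```text
time_s: 11.28
position: [0.5527, 0.1988, 0.2032]
eef_rot: [3.141, 0.0, 0.262]
ft_force: [-0.3, -0.0, -4.0]
finger_gap: 0.197
grasp_force: 69.8
```

```bash
python3 - <<'E'
from m import *
n='scene';A=[];I=0
P=[]
for i in range(4):
    im,W=cloud(n);A.append(W);I=I+im.astype(float)/4;s=manip.get_state();P.append(s['position'])
P=np.array(P);print(P.round(4),s['eef_rot']);t=P.mean(0)
q=np.vstack([w.reshape(-1,3) for w in A]);q=q[np.isfinite(q).all(1)]
d=np.hypot(*(q[:,:2]-t[:2]).T)
k=(d<.04)&(abs(q[:,2]-.107)<.008);print('sq',k.sum(),q[k].mean(0) if k.any() else 0)
k=(d<.045)&(q[:,2]>.145)&(q[:,2]<.188);print('hub',k.sum(),cv2.minAreaRect((q[k,:2]*1e3).astype(np.float32)),np.percentile(q[k,2],[1,99]))
save('c4.png',cv2.resize(I.astype(np.uint8)[170:280,320:470],(750,550),interpolation=2))
E
```

```text
[[0.5527 0.1985 0.2032]
 [0.5527 0.1984 0.2033]
 [0.5527 0.1985 0.2033]
 [0.5527 0.1986 0.2033]] [ 3.14129711e+00 -8.24061934e-05  2.60633063e-01]
sq 82 [0.55681327 0.20207847 0.10777131]
hub 508 ((552.2122802734375, 200.3684844970703), (52.699771881103516, 48.751834869384766), 14.524308204650879) [0.14865835 0.18789016]
```

View pics/c4.png

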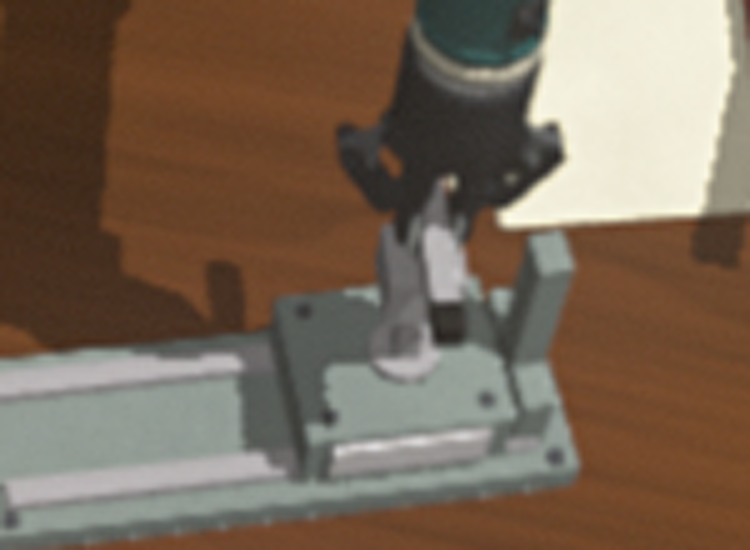

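Emit:
step_arm([
  [[0.6, 1, 0, 0], [0, 0, -12, 0], [0, 0, -10, 0], [0, 0, -5, 0], [0, 0, -3, 0], [0, 0, -3, 0], [0, 0, -2, 0], [0, 0, 0, 0]],
])

```text
time_s: 12.15
position: [0.5531, 0.2005, 0.1677]
eef_rot: [3.141, 0.001, 0.262]
ft_force: [-0.8, -0.1, -4.6]
finger_gap: 0.195
grasp_force: 69.7
```

Emit:
step_arm([
  [[0, 0, -2, 0], [0, 0, -2, 0], [0, 0, -2, 0], [0, 0, -2, 0], [0, 0, 0, 0]],
])

```text
time_s: 12.57
position: [0.553, 0.2005, 0.1597]
eef_rot: [3.141, 0.0, 0.262]
ft_force: [-0.4, -0.6, -5.9]
finger_gap: 0.193
grasp_force: 69.9
```

Past the taper with no resistance. I continue down.

Emit:
step_arm([
  [[0, 0, -3, 0], [0, 0, -3, 0], [0, 0, -3, 0], [0, 0, -3, 0], [0, 0, -2, 0], [0, 0, 0, 0]],
])

```text
time_s: 13.07
position: [0.553, 0.2005, 0.1456]
eef_rot: [3.141, 0.001, 0.262]
ft_force: [-1.0, 0.0, -6.4]
finger_gap: 0.19
grasp_force: 69.8
```

Emit:
step_arm([
  [[0, 0, -1.5, 0], [0, 0, -1.5, 0], [0, 0, -1, 0], [0, 0, 0, 0]],
])

```text
time_s: 13.4
position: [0.553, 0.2005, 0.142]
eef_rot: [-3.142, 0.0, 0.262]
ft_force: [-0.5, -0.9, -5.6]
finger_gap: 0.197
grasp_force: 69.9
```

Emit:
step_arm([
  [[0, 0, -1, 0], [0, 0, -1, 0], [0, 0, 0, 0]],
])

```text
time_s: 13.65
position: [0.5533, 0.2005, 0.1419]
eef_rot: [-3.139, 0.0, 0.262]
ft_force: [-5.5, 0.0, 8.5]
finger_gap: 0.196
grasp_force: 71.9
```

The hub is home: the TCP stopped at 142 mm, so the underside is at 88 mm. I open partway and retreat straight up.

Emit:
step_arm([
  [[0, 0, 1, 0], [0, 0, 0, 0], [0, 0, 0, 0], [0, 0, 0, 0], [0, 0, 0, 0]],
], claw=0.4)

```text
time_s: 14.07
position: [0.5538, 0.2007, 0.1413]
eef_rot: [3.141, -0.001, 0.262]
ft_force: [0.2, -0.4, 0.6]
finger_gap: 0.603
grasp_force: 0.0
```

Emit:
step_arm([
  [[0, 0, 10, 0], [0, 0, 20, 0], [0, 0, 30, 0], [0, 0, 40, 0], [0, -10, 30, 0], [-10, -40, 0, 0], [-10, -40, 0, 0], [-10, -40, 0, 0], [-10, -40, 0, 0], [0, -30, 0, 0]],
])

```text
time_s: 14.9
position: [0.5104, -0.0032, 0.2719]
eef_rot: [-3.141, 0.001, 0.258]
ft_force: [0.3, -0.3, 0.4]
finger_gap: 0.603
grasp_force: 0.0
```

```bash
python3 - <<'E'
from m import *
print(manip.get_state()['position'])
im,W=cloud('scene');save('s5.png',cv2.resize(im[150:300,300:500],(800,600),interpolation=2))
h=np.array([.553,.2]);u=np.array([np.cos(np.radians(111.25)),np.sin(np.radians(111.25))])
print('bar',rect(W,h,.1,.155,.172),'hub',rect(W,h,.05,.118,.132))
q=W.reshape(-1,3);q=q[np.isfinite(q).all(1)];r=q[:,:2]-h;al=r@u;ac=r@[u[1],-u[0]]
m=(abs(al)<.1)&(abs(ac)<.05)&(abs(ac)>.046)&(abs(q[:,2]-.0795)<.003);print(np.percentile(al[m],[1,99]))
E
```

```text
[ 0.51044542 -0.00321043  0.27187243]
bar (344, 551.8, 202.1, 130, 124, 59.0, np.float64(166.0)) hub (116, 553.0, 202.1, 50, 48, 13.4, np.float64(125.8))
[-0.06701934  0.07601039]
```

View pics/s5.png

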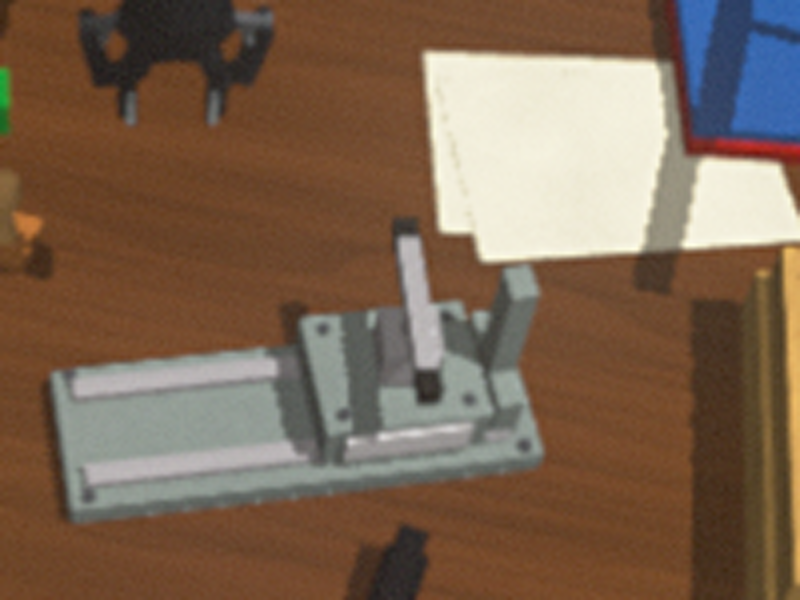

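The key is standing on the spindle: hub top reads 126 mm and bar top 166 mm, as they should fully home. I check that the head didn't shift during insertion.

```bash
python3 - <<'E'
from m import *
h=np.array([.553,.2]);u=np.array([np.cos(np.radians(111.25)),np.sin(np.radians(111.25))])
def f(W,I,t):
    q=W.reshape(-1,3);r=q[:,:2]-h;al=r@u;ac=r@[u[1],-u[0]]
    for lo,hi in((.02,.05),):
        m=(al>-.11)&(al<.0)&(ac>lo)&(ac<hi)&(abs(q[:,2]-.0795)<.004)
        e=[al[m&(ac>=a)&(ac<a+.005)].min() for a in np.arange(lo,hi,.005)]
        print(t,'rear edge',(np.array(e)*1e3).round(1),np.mean(e)*1e3)
im,W=cloud('scene')
im0=np.load('sceneI2.npy');f(np.load('sceneW2.npy'),0,'before');f(W,0,'after')
# near side face plate (bright strip) and post reference, image shift
g=lambda x:cv2.cvtColor(x,cv2.COLOR_RGB2GRAY).astype(np.float32)
for nm,(y0,y1,x0,x1) in dict(strip=(252,268,378,398),bolt=(250,258,380,392),ref=(262,276,318,345)).items():
    a=g(im0)[y0:y1,x0:x1];b=g(im)[y0-4:y1+4,x0-4:x1+4]
    c=cv2.matchTemplate(cv2.resize(b,None,fx=8,fy=8,interpolation=2),cv2.resize(a,None,fx=8,fy=8,interpolation=2),cv2.TM_CCOEFF_NORMED)
    _,v,_,l=cv2.minMaxLoc(c);print(nm,v,(np.array(l)/8-4))
E
```

```text
before rear edge [-70.4 -71.3 -69.4 -70.4 -67.8 -66.5] -69.31572386603291
after rear edge [-70.6 -68.4 -66.9 -71.3 -71.7 -69.5] -69.74116715540347
strip 0.7674499750137329 [0.    0.125]
bolt 0.43780481815338135 [-0.625  0.125]
ref 0.9938312768936157 [0. 0.]
```

```bash
python3 -c "
from bench import hand_in
print(hand_in())"
```

```text
the job is handed in; nothing more can be done
None
```

I pushed the head against the stop, then set the steel T-key fully home on the spindle and let go. A check afterwards showed the head still at the stop to within about 1 mm, and I handed the job in at about 15 s of the 59 s allowed.

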